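# Turn the upside-down parcel brush handle-down in its leaning sleeve

## Robot

A 6-joint arm with a two-finger parallel gripper is mounted at the origin on the work surface. World frame = base frame: x ahead of the robot, y to its left, z up, the work surface at z = 0. Lengths are in m, angles in degrees, forces in N, time in s.
With the tool pointing down it reaches from about 0.325 to 0.85 m from the base axis. Payload 15.5 kg.
Tool frame: the origin (TCP) lies midway between the tips of the shut fingers; the grasp point (between the pads) lies 19 mm behind it; y points along the fingers, x is the direction in which the jaws open and shut, and the axes are right-handed (so a half turn about y gives the same grasp; the last joint's range is limited). The gripper opens to 91 mm and grips with 3 to 60 N. Pads are 32 mm wide; open, the fingers measure 118 mm over their backs; the gripper's body (76 mm by 178 mm) begins 60 mm behind the grasp point.
Start: joints at [-78.295, 28.281, 77.091, -0, 74.628, -5.472], TCP at [0.185, -0.597, 0.214] pointing down, gripper open.
Joint ranges: [-166.48, 166.48], [-47.26, 123.95], [12.59, 153.08], [-70.14, 250.14], [6.76, 159.57], [-176.63, 176.63]. Speed limits (degrees/s): [108.29, 108.29, 147.25, 172.46, 172.46, 172.46].

## Interface

Orientations are given as a 3x3 rotation matrix whose columns are the frame's x, y, z axes.
In Python, from bench import ctrl gives the robot as it stands. The module is installed in compiled form; this text tells all that it offers. Calls block until the motion is done:
- ctrl.goto(position, orientation): joint-space move of the TCP to a pose.
- ctrl.move_l(position, vel=0.15, ori=None, contact_N=None): straight line of the TCP; ori=None keeps the orientation; vel is the mean speed in m/s. With contact_N (N) it stops when the force on the tool has changed by that much, and returns True; else False.
- ctrl.movej(angles): joint-space move.
- ctrl.command_gripper(opening): opening from 0.0 (shut) to 1.0 (fully open); the grip force is fixed at half the most; returns when the fingers have stopped.
- ctrl.sleep(seconds).
- ctrl.ik(position, orientation): joint angles nearest the present ones, or None.
- ctrl.read_camera(name): name is "scene" or "top" or "wrist"; returns the picture (400x640x3 uint8, blue, green, red); there is no depth.
- ctrl.camera_params(name): a dict with "fx", "fy", "cx", "cy" (pixels), "pose" (4x4, takes a point from camera to world coordinates); the wrist camera has in their place "T_tool_cam" (4x4, takes a point from camera to tool coordinates, whose origin is the TCP and whose axes are the tool frame's). Camera axes: x right, y up, looking along -z (the intrinsics and any distortion apply to the point x, -y, -z); pixel columns grow to the right and rows downward; lengths in m; the calibration is good to about 2 mm. A picture is of the moment at which its call begins: read the wrist's pose just before it. camera_params takes no time and is no camera call.
A pose or a line that the arm cannot do raises ctrl.MotionError and nothing moves.
- ctrl.sign_off(): hands the job in, once; it reports no verdict.
Readings, each from a call of its own:
- ctrl.current_t(): time.
- ctrl.current_q(): joint angles.
- ctrl.current_dq(): joint speeds.
- ctrl.current_effort(): joint torques, N m.
- ctrl.current_tool_pos(): TCP position.
- ctrl.current_eef_rot(): TCP orientation.
- ctrl.current_contact_force(): force on the tool from outside, world axes, zero at the start.
- ctrl.current_wrist_torque(): the same for the moment, N m.
- ctrl.current_grip_width(): opening from 0.0 (shut) to 1.0 (fully open).
Only numpy, scipy, OpenCV 4.12 (cv2) and the standard library are available. Lean on these libraries where they do the work, as an engineer would, in place of code of your own. Each camera call takes 0.05 s, during which the arm holds its last target.

## Task

Three hand tools stand in the leaning bank of cardboard sleeves; one of the two red brushes was put away bristles-down. Pull that brush out, turn it end for end, and put it back in the same sleeve, handle first and pushed gently in until its handle is fully home on the sleeve's bottom, then let go. Leave the other tools and everything else on the bench where they are, and do not force the brush against the cardboard.

Things in the scene. Friction and masses are not known exactly. Their poses are not given: they have to be found in the camera images.
- sleeves: Three cardboard sleeves side by side, fixed, leaning 57 deg from vertical, tops away from the robot. Origin: middle of the inner bottom of the middle sleeve, 42 mm above the bench. z: up along the sleeves; y: across (sleeve axes at y = -90, 0, 90 mm); x: square to both, down and away from the robot (33 deg from straight down), into the lower wall. Which tool is in which sleeve varies.
- mouth (a point): Centre of the middle sleeve's mouth, 102 mm up z from its bottom; same axes as sleeves. Every sleeve is 102 mm deep with a rigid bottom, inside 54 mm along y by 30 mm along x (inner walls at x = -15 and 15), walls 4 mm; the bank is 242 mm wide. Friction varies: a brush let go part-way in stays there, tipped up to 10 deg on the lip, or slides further in.
- brush_1_mid (a point): Middle of a red-handled flat brush, 190 mm long, 0.13 kg, 24 mm thick along own x. Own z points from handle to bristles: handle z -95 to 18 mm, 40 wide along y; steel ferrule 18 to 45, 48 wide; black bristle block (rigid) 43 to 95, 46 wide. Mass centre near the middle. It rests on a sleeve's bottom and lower wall, 88 mm sticking out. One of the two brushes is bristles-down (own z down).
- brush_2_mid (a point): Middle of the other red brush, same sizes and axes; one brush stands bristles-down, the other correctly. A brush held by the middle of its bare handle stub and reversed goes in only about 45 mm before the fingers meet the mouth: then shift the grip to the ferrule, which stays 11 mm above the mouth, and push until the bottom is felt.
- scraper_mid (a point): Middle of a scraper, 190 mm long, own z from the wooden handle (40 by 24 mm) to the steel blade (48 mm wide), standing blade-up in the remaining sleeve. Held in its sleeve like the others; must be left where it is.
- cup_mid (a point): Centre of a white lidded paper cup, 104 mm tall, 82 mm across; bystander.
- tape_mid (a point): Centre of a roll of amber tape lying flat, 90 mm across, 48 mm high; bystander.
- parcel_mid (a point): Centre of a small cardboard parcel, 150 x 100 x 60 mm; bystander.
- terminal_mid (a point): Centre of a black hand terminal lying flat, 150 x 75 x 22 mm; bystander.
Not all that is in view belongs to the job. What is shaped like the part that bears brush_1_mid but orange is not meant.

How it is judged (in metres and radians):
On the way, in this order (a step that is already met when the one before it is completed fails the run):
1. the upside-down brush is pulled clear of its sleeve (z of brush_1_mid in the frame of sleeves above 0.2 m), for 0.1 s.
2. it is turned end for end, bristles up (angle between brush_1_mid's own z axis and vertical below 1.4 rad and z of brush_1_mid in the frame of sleeves above 0.19 m), for 0.1 s.
3. its handle enters the sleeve (z of brush_1_mid in the frame of sleeves below 0.165 m and x of brush_1_mid in the frame of sleeves between -0.025 and 0.035 m and angle between the z axis of brush_1_mid and the z axis of sleeves, either way round below 0.3 rad and angle between brush_1_mid's own z axis and vertical below 1.4 rad), for 0.1 s.
At the end, for the whole second after the job is handed in: The brush that stood bristles-down stands bristles-up in the same sleeve, its middle within 30 mm of where it was, its axis within 0.22 rad of the sleeve's, its handle within 6 mm of fully home on the bottom, released and at rest (angle between brush_1_mid's own z axis and vertical below 1.3 rad and angle between the z axis of brush_1_mid and the z axis of sleeves, either way round below 0.22 rad and z of brush_1_mid in the frame of sleeves between 0.085 and 0.101 m and x of brush_1_mid in the frame of sleeves between -0.012 and 0.012 m and distance of brush_1_mid from where it was at the start of the episode below 0.03 m and linear speed of brush_1 below 0.02 m/s); the robot touches nothing.
It fails at once if another tool or a bystander is moved more than 25 mm (distance of any of brush_2_mid, scraper_mid, cup_mid, tape_mid, parcel_mid, terminal_mid from where it was at the start of the episode above 0.025 m).
It fails at once if the brush is forced against the cardboard with more than 60 N (contact force between brush_1 and sleeves above 60 N).
It also fails if it takes over 58 s, if anything falls off the work surface, if the arm or the gripper's body presses on something with over 40 N, if the wrist force passes 120 N, or if a joint passes its speed limit or range.

## Working session

There is one attempt and no reset: what is moved stays moved. The work goes in short steps, each a Python script; the robot and the scene stay as the last script left them, time stands still between calls to the robot, and variables do not carry over. Pictures are saved under pics/ and viewed, and the job is handed in when it is done.

```bash
ls; mkdir -p pics
python3 - <<'E'
from bench import ctrl
import cv2,numpy as np
np.set_printoptions(precision=4,suppress=True)
for n in ["scene","top","wrist"]:
    im=ctrl.read_camera(n); cv2.imwrite(f"pics/{n}0.png",im)
    print(n,ctrl.camera_params(n))
print(ctrl.current_t(),ctrl.current_tool_pos(),ctrl.current_eef_rot())
E
```

```text
pics
scene {'fx': 380.07588712813936, 'fy': 380.07588712813936, 'cx': 325.6447898164654, 'cy': 201.64823870705365, 'pose': array([[-0.8358, -0.348 ,  0.4247,  0.9817],
       [ 0.5489, -0.5099,  0.6624,  0.7435],
       [-0.014 ,  0.7867,  0.6172,  0.7572],
       [ 0.    ,  0.    ,  0.    ,  1.    ]])}
top {'fx': 464.81537249498587, 'fy': 464.81537249498587, 'cx': 325.92953335157006, 'cy': 198.89140388107455, 'pose': array([[-0.0014,  0.9982, -0.0604,  0.4323],
       [-1.    , -0.001 ,  0.007 , -0.0072],
       [ 0.007 ,  0.0604,  0.9982,  1.5858],
       [ 0.    ,  0.    ,  0.    ,  1.    ]])}
wrist {'fx': 314.78980582871765, 'fy': 314.78980582871765, 'cx': 322.7577826829911, 'cy': 199.7492582023793, 'T_tool_cam': array([[ 1.    ,  0.0022, -0.0002,  0.0004],
       [-0.0008,  0.2603, -0.9655, -0.171 ],
       [-0.002 ,  0.9655,  0.2603,  0.0731],
       [ 0.    ,  0.    ,  0.    ,  1.    ]])}
0.15 [ 0.1846 -0.5969  0.2135] [[ 0.2953 -0.0001  0.9554]
 [-0.9554  0.0009  0.2953]
 [-0.0009 -1.      0.0001]]
```

View pics/scene0.png

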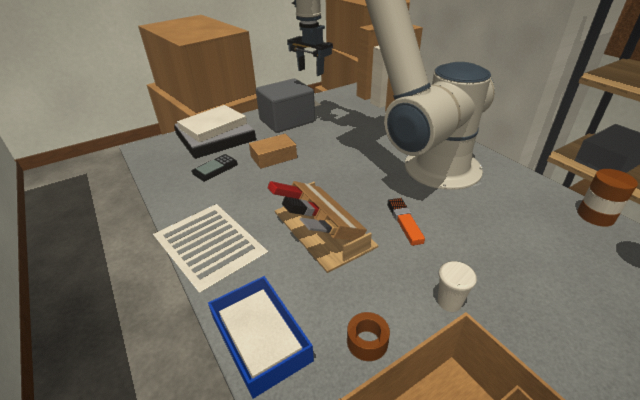

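View pics/top0.png

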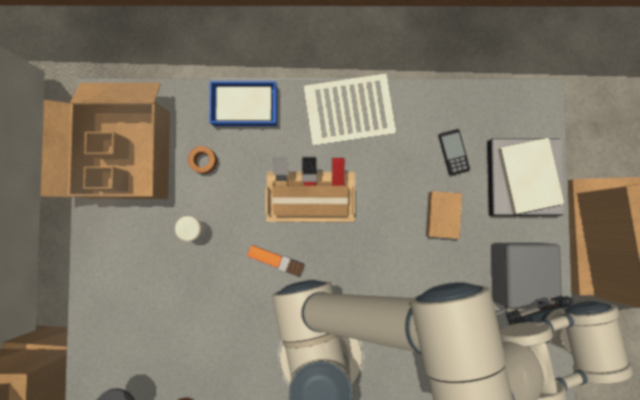

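View pics/wrist0.png

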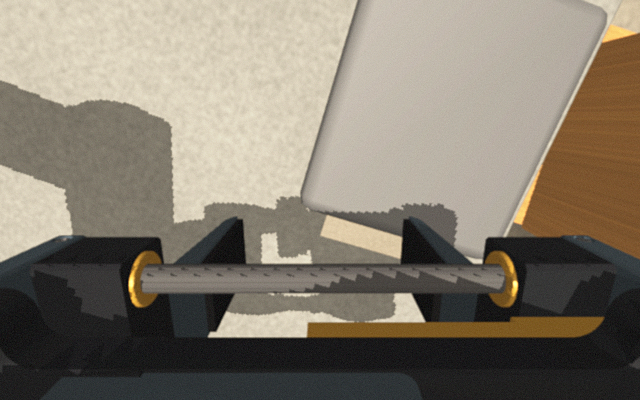

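In the scene view, the sleeve bank sits at about (325,220), with a red handle at (283,188). In the top view, three tools stick out of the bank: grey at (281,168), black bristles at (309,165) and a red handle at (338,170). The orange brush at (275,260) lies on the bench and is a decoy. I'll confirm the choice with an enlarged crop.

Run:
```python
import cv2,numpy as np
a=cv2.imread("pics/top0.png")[145:235,255:365]; b=cv2.imread("pics/scene0.png")[165:275,255:385]
cv2.imwrite("pics/cropT.png",cv2.resize(a,None,fx=7,fy=6.6,interpolation=cv2.INTER_CUBIC)[:600])
cv2.imwrite("pics/cropS.png",cv2.resize(b,None,fx=5.4,fy=5.4,interpolation=cv2.INTER_CUBIC))
```

```text
(no output)
```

View pics/cropT.png

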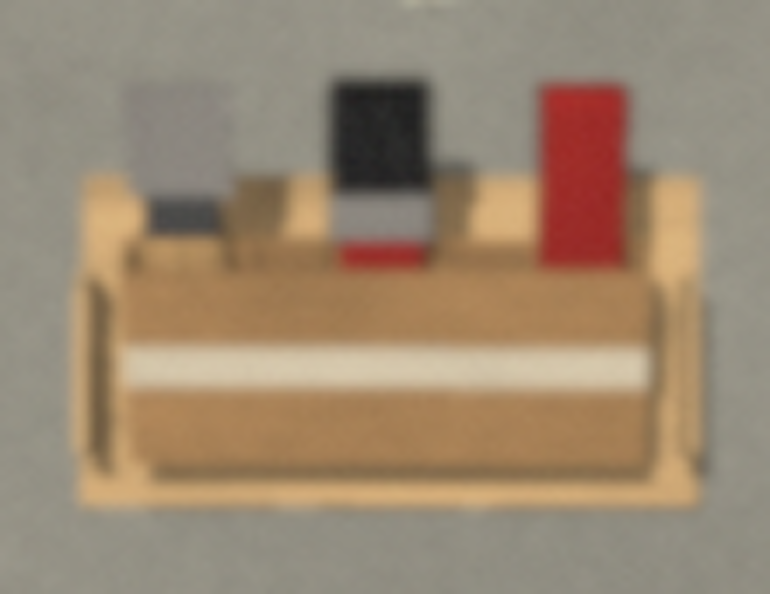

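View pics/cropS.png

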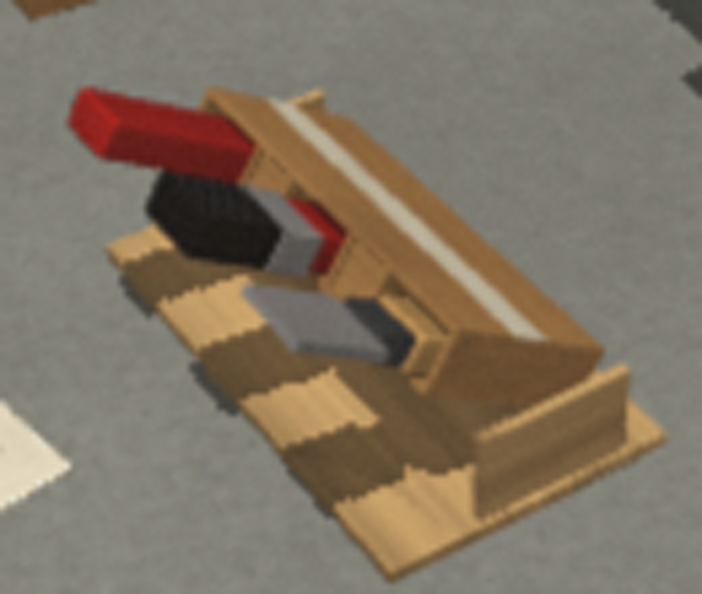

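The target is the tool on the right in the top view (red at 338,170), in the sleeve on the world -y side. Its bare red handle sticks out, so it stands bristles-down. The middle red brush shows black bristles at (309,165), so it is correct. The orange one is the decoy. Next I'll cast rays to find the bank's pose and check reachability.

```bash
cat > h.py <<'E'
import numpy as np,cv2
from bench import ctrl
np.set_printoptions(precision=4,suppress=True)
def ray(n,uv,pose=None):
    c=ctrl.camera_params(n); P=c["pose"] if pose is None else pose
    d=np.array([(uv[0]-c["cx"])/c["fx"],-(uv[1]-c["cy"])/c["fy"],-1.])
    return P[:3,3],P[:3,:3]@d
def onz(n,uv,z,pose=None):
    o,d=ray(n,uv,pose); return o+d*(z-o[2])/d[2]
def proj(n,p,pose=None):
    c=ctrl.camera_params(n); P=c["pose"] if pose is None else pose
    q=P[:3,:3].T@(np.array(p)-P[:3,3]); return np.array([c["cx"]+c["fx"]*q[0]/-q[2],c["cy"]-c["fy"]*q[1]/-q[2]])
def wpose():
    T=np.eye(4);T[:3,:3]=ctrl.current_eef_rot();T[:3,3]=ctrl.current_tool_pos()
    return T@ctrl.camera_params("wrist")["T_tool_cam"]
L=np.radians(57)
def bankR(yaw):
    c,s=np.cos(yaw),np.sin(yaw)
    Rz=np.array([[c,-s,0],[s,c,0],[0,0,1]])
    return Rz@np.array([[np.cos(L),0,np.sin(L)],[0,1,0],[-np.sin(L),0,np.cos(L)]])
E
python3 - <<'E'
from h import *
R=bankR(0)
hz=lambda x,z:.042+(R@[x,0,z])[2]
im=ctrl.read_camera("top"); hsv=cv2.cvtColor(im,cv2.COLOR_BGR2HSV)
m=((hsv[...,0]<8)|(hsv[...,0]>172))&(hsv[...,1]>150)&(hsv[...,2]>80)
m[:150]=0;m[190:]=0;m[:,:325]=0;m[:,352:]=0
ys,xs=np.nonzero(m);print("red",xs.min(),xs.max(),ys.min(),ys.max(),len(xs))
A=onz("top",(272.9,185.9),hz(-19,102));B=onz("top",(348.6,185.9),hz(-19,102))
print(A,B,np.linalg.norm(A-B))
yaw=np.arctan2(-(A-B)[0],(A-B)[1]);print("yaw",np.degrees(yaw))
R=bankR(yaw); O=(A+B)/2-R@[-.019,0,.102]; print("O",O)
H=onz("top",((xs.min()+xs.max())/2,ys.min()-.0),hz(-9,190)); print("handle end->sleeve",R.T@(H-O))
# scene check
for p in ([-.019,.121,.102],[-.019,-.121,.102],[-.009,-.11,.19],[-.009,-.07,.19],[.015,-.07,.19],[-.009,-.07,.102]):
    print(p,proj("scene",O+R@p),proj("top",O+R@p))
for s in (1,-1):
    Rt=np.column_stack([R[:,1]*s, R[:,0], np.cross(R[:,1]*s,R[:,0])])
    p=O+R@[.003-.15+.019,-.09,.128]
    print(s,p,ctrl.ik(p,Rt), "z dot",Rt[:,2]@R[:,2])
E
```

```text
red 332 343 158 185 301
[-5.7703 -7.5124 71.5299] [-5.7615  3.9142 71.5299] 11.42662181560712
yaw 179.95551865914214
O [-5.6907 -1.7992 71.4584]
handle end->sleeve [-27.6549  -5.3163  30.1478]
[-0.019, 0.121, 0.102] [294.604  779.5891] [309.97 185.9 ]
[-0.019, -0.121, 0.102] [293.445  776.0287] [311.5732 185.9   ]
[-0.009, -0.11, 0.19] [292.8527 776.8936] [311.5072 185.4004]
[-0.009, -0.07, 0.19] [293.0432 777.4809] [311.2424 185.4004]
[0.015, -0.07, 0.19] [292.9194 777.6356] [311.2393 185.3022]
[-0.009, -0.07, 0.102] [293.637  776.8409] [311.234  185.8591]
1 [-5.7283 -1.7092 71.6355] None z dot -1.0
-1 [-5.7283 -1.7092 71.6355] None z dot 1.0
```

Those points came out wrong because I passed mm to the height function instead of metres. Fixing it.

Run:
```python
from h import *
R=bankR(0)
hz=lambda x,z:.042+(R@[x/1000,0,z/1000])[2]
A=onz("top",(272.9,185.9),hz(-19,102));B=onz("top",(348.6,185.9),hz(-19,102))
print(A,B,np.linalg.norm(A-B))
yaw=np.arctan2(-(A-B)[0],(A-B)[1]);print("yaw",np.degrees(yaw))
R=bankR(yaw); O=(A+B)/2-R@[-.019,0,.102]; print("O",O)
H=onz("top",(338,158),hz(-9,190)); print("handle end->sleeve",R.T@(H-O))
for p in ([-.019,.121,.102],[-.019,-.121,.102],[-.009,-.11,.19],[-.009,-.07,.19],[.015,-.07,.19],[-.009,-.07,.102]):
    print(p,proj("scene",O+R@p),proj("top",O+R@p))
for s in (1,-1):
    Rt=np.column_stack([R[:,1]*s, R[:,0], np.cross(R[:,1]*s,R[:,0])])
    for x in (-.15,0): 
        p=O+R@[.003+x+.019,-.09,.128]
        print(s,p,ctrl.ik(p,Rt), "z dot",Rt[:,2]@R[:,2])
```

```text
[0.5629 0.1508 0.1135] [ 0.5627 -0.0897  0.1135] 0.24052619052777824
yaw -0.04448134085787586
O [0.4876 0.0306 0.042 ]
handle end->sleeve [-0.0067 -0.0854  0.1935]
[-0.019, 0.121, 0.102] [339.0357 224.7554] [272.6678 185.9   ]
[-0.019, -0.121, 0.102] [292.4143 179.8523] [348.8317 185.9   ]
[-0.009, -0.11, 0.19] [268.6208 179.2473] [345.9138 159.3426]
[-0.009, -0.07, 0.19] [275.2079 186.1625] [333.0332 159.3375]
[0.015, -0.07, 0.19] [271.6587 193.6929] [332.8847 156.1447]
[-0.009, -0.07, 0.102] [299.6288 191.1981] [332.7356 184.4343]
1 [ 0.5252 -0.0594  0.2191] [ -20.2373    9.9226  118.0961   28.5259   23.183  -133.6916] z dot -1.0
1 [ 0.6069 -0.0595  0.0933] None z dot -1.0
-1 [ 0.5252 -0.0594  0.2191] [-20.2373   9.9226 118.0961  28.5259  23.183   46.3084] z dot 1.0
-1 [ 0.6069 -0.0595  0.0933] [-16.3196  29.9431 116.1053  77.1876   9.0057  -0.7912] z dot 1.0
```

Bank width comes out at 240.5 mm against 242 given, and the handle end is at sleeve z = 0.1935 against 0.190, so the fit is consistent. The wrist is close to singular at the grasp, so I'll scan tool tilts for grasp and insertion. The brush flips in the hand, so the two tilts must sum to 66°.

```bash
cat >> h.py <<'E'
O=np.array([.4876,.0306,.042]); R=bankR(0)
def toolR(th,s):
    # tool y = approach, th deg from straight down away; s=+1: tool z toward +sleeve z
    t=np.radians(th); y=np.array([np.sin(t),0,-np.cos(t)]); x=-s*np.array([0,1.,0])
    return np.column_stack([x,y,np.cross(x,y)])
def tcp(g,th):  # g grasp point in sleeve frame
    t=np.radians(th); return O+R@np.array(g)+.019*np.array([np.sin(t),0,-np.cos(t)])
E
python3 - <<'E'
from h import *
yb=-.088
W={"pre":[-.12,yb,.128],"grasp":[.003,yb,.128],"pulled":[.003,yb,.25],"up":[-.1,yb,.25],"insert0":[0,yb,.102+.067],"insert":[0,yb,.125],"ferr0":[0,yb,.19],"ferr":[0,yb,.1265]}
for th in (8,13,18,23,28,33,38,43,48,53):
  for s in (1,-1):
    for n,g in W.items():
        q=ctrl.ik(tcp(g,th),toolR(th,s)); print(th,s,n,None if q is None else np.round(q,0))
E
```

```text
8 1 pre [-14.  19.  98.   2.  55.  75.]
8 1 grasp [-12.  32.  95.   2.  45.  76.]
8 1 pulled [-10.  34.  77.   2.  62.  79.]
8 1 up [-11.  25.  79.   2.  68.  78.]
8 1 insert0 [-11.  32.  89.   2.  51.  77.]
8 1 insert [-12.  31.  96.   2.  45.  76.]
8 1 ferr0 [-11.  32.  86.   2.  54.  78.]
8 1 ferr [-12.  31.  96.   2.  45.  76.]
8 -1 pre [ -14.   19.   98.    2.   55. -105.]
8 -1 grasp [ -12.   32.   95.    2.   45. -104.]
8 -1 pulled [ -10.   34.   77.    2.   62. -101.]
8 -1 up [ -11.   25.   79.    2.   68. -102.]
8 -1 insert0 [ -11.   32.   89.    2.   51. -103.]
8 -1 insert [ -12.   31.   96.    2.   45. -104.]
8 -1 ferr0 [ -11.   32.   86.    2.   54. -102.]
8 -1 ferr [ -12.   31.   96.    2.   45. -104.]
13 1 pre [-15.  17. 102.   4.  48.  73.]
13 1 grasp [-13.  30.  99.   5.  38.  74.]
13 1 pulled [-11.  32.  81.   3.  54.  78.]
13 1 up [-12.  23.  83.   3.  61.  77.]
13 1 insert0 [-12.  30.  94.   4.  43.  75.]
13 1 insert [-13.  30. 100.   5.  37.  74.]
13 1 ferr0 [-12.  31.  91.   4.  46.  76.]
13 1 ferr [-13.  30. 100.   5.  38.  74.]
13 -1 pre [ -15.   17.  102.    4.
[... 5268 characters left out ...]
4.  99.]
53 1 pre [-25.  21. 135. 141.  33. -72.]
53 1 grasp [-20.  41. 131. 157.  45. -86.]
53 1 pulled [-15.  32. 114. 145.  22. -67.]
53 1 up [-18.  19. 117. 118.  16. -40.]
53 1 insert0 [-18.  36. 125. 155.  36. -80.]
53 1 insert [-20.  41. 131. 157.  46. -86.]
53 1 ferr0 [-17.  35. 123. 153.  32. -77.]
53 1 ferr [-20.  41. 131. 157.  45. -86.]
53 -1 pre [-25.  21. 135. 141.  33. 108.]
53 -1 grasp [-20.  41. 131. 157.  45.  94.]
53 -1 pulled [-15.  32. 114. 145.  22. 113.]
53 -1 up [-18.  19. 117. 118.  16. 140.]
53 -1 insert0 [-18.  36. 125. 155.  36. 100.]
53 -1 insert [-20.  41. 131. 157.  46.  94.]
53 -1 ferr0 [-17.  35. 123. 153.  32. 103.]
53 -1 ferr [-20.  41. 131. 157.  45.  94.]
```

Plan: grasp with the tool tilted 18° and insert at 48° on the other wrist branch, both well away from the singularity. First I'll go to a standoff over the brush and refine the pose with the wrist camera.

Run:
```python
from h import *
g=[-.13,-.088,.135]
p=tcp(g,18);print(p,ctrl.ik(p,toolR(18,1)))
t=ctrl.current_t();ctrl.goto(p,toolR(18,1));print(ctrl.current_t()-t,ctrl.current_tool_pos(),ctrl.current_q())
W=wpose();im=ctrl.read_camera("wrist");np.save("w1.npy",W);cv2.imwrite("pics/w1.png",im)
for p in ([-.019,.121,.102],[-.019,-.121,.102],[-.009,-.11,.19],[-.009,-.07,.19],[.015,-.07,.19],[-.009,-.07,.102]): print(p,proj("wrist",O+R@p,W))
```

```text
[ 0.5359 -0.0574  0.2065] [-15.6109  14.6021 104.9676   6.9689  43.2657  70.0321]
2.2832999999999997 [ 0.5361 -0.058   0.2065] [-15.6655  14.6163 104.9403   6.9622  43.2726  70.0096]
[-0.019, 0.121, 0.102] [ 84.6055 205.2568]
[-0.019, -0.121, 0.102] [358.5781 204.5712]
[-0.009, -0.11, 0.19] [349.3589 100.1251]
[-0.009, -0.07, 0.19] [297.5175 100.2292]
[0.015, -0.07, 0.19] [299.4335  93.7122]
[-0.009, -0.07, 0.102] [301.5307 199.0694]
```

View pics/w1.png

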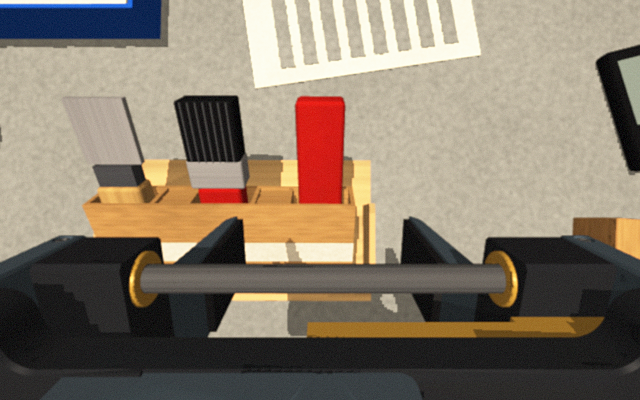

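The wrist view shows the red handle at x 296–345, y 97–203, with the mouth edge from (84,203) to (357,204). That is within 2 px of prediction. I'll measure the handle edges, then grasp.

Run:
```python
from h import *
W=np.load("w1.npy");im=cv2.imread("pics/w1.png");hsv=cv2.cvtColor(im,cv2.COLOR_BGR2HSV)
m=((hsv[...,0]<8)|(hsv[...,0]>172))&(hsv[...,1]>150)&(hsv[...,2]>90); m[:,:280]=0;m[:,365:]=0;m[215:]=0
def onx(uv,x): # ray onto plane sleeve x = const
    o,d=ray("wrist",uv,W); o=R.T@(o-O); d=R.T@d; return o+d*(x-o[0])/d[0]
for r in (110,130,150,170,190):
    c=np.nonzero(m[r])[0]; a=onx((c.min()-.5,r),-.009);b=onx((c.max()+.5,r),-.009); print(r,c.min(),c.max(),a,b,"mid y",(a+b)[1]/2,"w",(b-a)[1])
rows=np.nonzero(m[:,320])[0];print(rows.min(),rows.max(),onx((320,rows.min()),-.009),onx((320,rows.max()),-.009))
# mouth front edge
g=cv2.cvtColor(im,cv2.COLOR_BGR2GRAY).astype(int)
for c in (100,160,220,265,280,350): print(c,g[194:212,c])
for uv in ((84,203),(357,204)): print(onx(uv,-.019))
```

```text
110 296 344 [-0.009  -0.0681  0.1825] [-0.009  -0.1065  0.1824] mid y -0.08730503761537783 w -0.038391714552154954
130 296 343 [-0.009  -0.0674  0.1665] [-0.009  -0.1062  0.1664] mid y -0.08680772283629463 w -0.03883382828687132
150 297 342 [-0.009  -0.0675  0.1494] [-0.009  -0.1059  0.1493] mid y -0.08669487982778554 w -0.03846976442612138
170 298 342 [-0.009  -0.0675  0.131 ] [-0.009  -0.1065  0.1309] mid y -0.08700706991692712 w -0.03894611516634164
190 299 341 [-0.009  -0.0676  0.1114] [-0.009  -0.1062  0.1113] mid y -0.08689327450631289 w -0.03855979705462492
97 202 [-0.009  -0.0874  0.1924] [-0.009  -0.0868  0.0989]
100 [178 180 173 165 151 126 113  95 102 138 157 164 166 159 164 167 168 163]
160 [146 135 105  77  61  72  90 120 136 149 148 156 164 167 161 161 161 154]
220 [ 80  82  82  73  85  82  78  81  88 127 146 159 168 165 169 170 176 172]
265 [153 149 149 150 146 147 147 142 146 155 162 164 174 178 171 174 176 181]
280 [154 150 147 152 147 150 145 150 147 154 164 169 177 178 173 175 174 176]
350 [143 134 139 131 130 126 121 110 107 115 135 153 165 169 171 170 175 176]
[-0.019   0.1207  0.1043]
[-0.019  -0.1196  0.1026]
```

The handle is 38.7 mm wide against 40 given, centred at sleeve y = -0.087 with yaw 0. The sleeve z origin needs about +2 mm. Grasping now: partial opening, straight in with contact stop, then close.

```bash
sed -i 's/^O=np.array.*/O=np.array([.4876,.0306,.042])+bankR(0)@[0,.0005,.002]; R=bankR(0); YB=-.0875; T1=20;T2=46/' h.py
python3 - <<'E'
from h import *
print(ctrl.current_contact_force())
ctrl.command_gripper(.72)
ctrl.goto(tcp([-.08,YB,.128],T1),toolR(T1,1))
c=ctrl.move_l(tcp([.001,YB,.128],T1),vel=.06,contact_N=6)
print(c,ctrl.current_tool_pos(),tcp([.001,YB,.128],T1),ctrl.current_contact_force())
W=wpose();im=ctrl.read_camera("wrist");cv2.imwrite("pics/w2.png",im)
s=ctrl.read_camera("scene");cv2.imwrite("pics/s2.png",cv2.resize(s[150:270,230:390],None,fx=5,fy=5,interpolation=cv2.INTER_CUBIC))
print(ctrl.current_t())
E
```

```text
[ 0.6621 -0.4098 -1.0122]
False [ 0.6037 -0.0564  0.0944] [ 0.6037 -0.0564  0.0941] [-0.0706 -0.1349  0.2526]
5.025
```

View pics/w2.png

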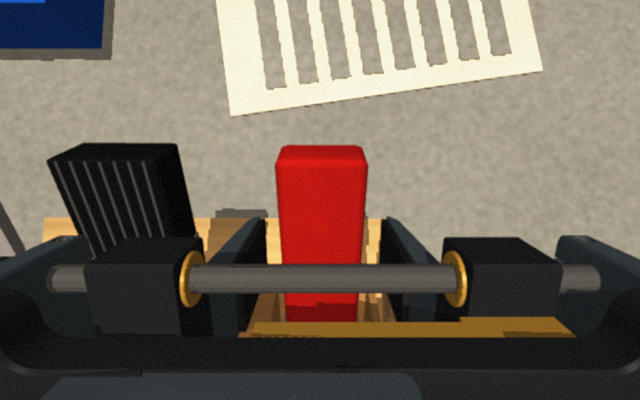

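View pics/s2.png

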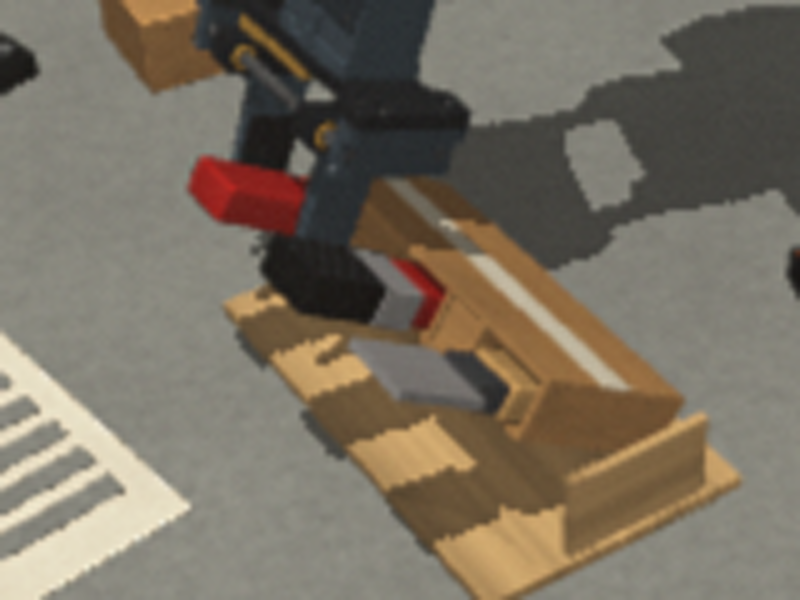

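The fingers straddle the red handle (275–367 in the wrist view) and nothing else touches. Next: close the gripper, lift 1.5 mm off the lower wall and pull straight out along the sleeve.

Run:
```python
from h import *
ctrl.command_gripper(0.0)
p0=ctrl.current_tool_pos(); np.save("grasp.npy",p0)
print("grip",ctrl.current_grip_width()*91,p0,ctrl.current_contact_force())
ctrl.move_l(p0+R@[-.0015,0,.004],vel=.03); print(ctrl.current_contact_force())
c=ctrl.move_l(p0+R@[-.0015,0,.03],vel=.06,contact_N=15); print(c,ctrl.current_contact_force(),ctrl.current_grip_width()*91)
if not c:
    c=ctrl.move_l(p0+R@[-.0015,0,.135],vel=.08,contact_N=15); print(c,ctrl.current_contact_force(),ctrl.current_grip_width()*91)
W=wpose();im=ctrl.read_camera("wrist");cv2.imwrite("pics/w3.png",im)
s=ctrl.read_camera("scene");cv2.imwrite("pics/s3.png",cv2.resize(s[120:270,210:390],None,fx=4,fy=4,interpolation=cv2.INTER_CUBIC))
print(ctrl.current_t())
```

```text
grip 39.95734235431645 [ 0.6037 -0.0564  0.0941] [-0.2496 -0.1001  0.8069]
[ 0.0659  0.5143 -1.1861]
False [-0.1881  0.4684 -2.5616] 39.686177118267146
False [ 0.5823  0.9198 -1.5504] 39.975034233797345
7.9667
```

View pics/s3.png

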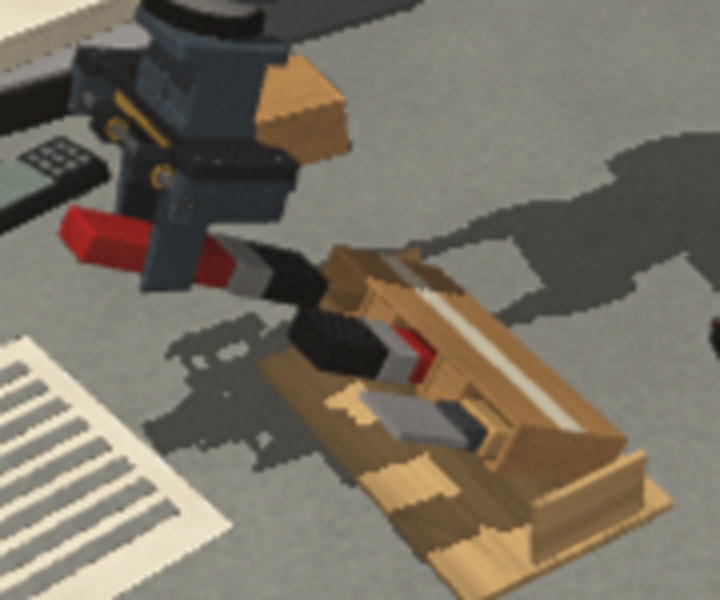

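View pics/w3.png

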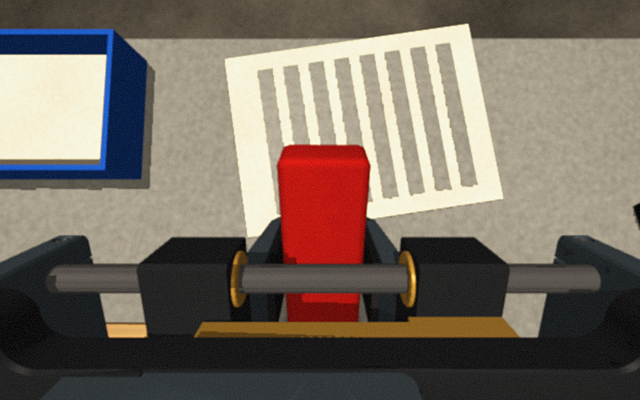

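The brush came out cleanly: bristles are clear of the mouth and the grip hasn't shifted (handle end still at row 145). Next I'll lift and flip with the wrist joints well above the bank, then come down in line with the sleeve.

Run:
```python
from h import *
p0=np.load("grasp.npy")
ctrl.move_l(ctrl.current_tool_pos()+np.array([-.04,0,.16]),vel=.15)
qh=ctrl.current_q()
tgt=tcp([-.002,-.0885,.225],T2); up=tgt+R@[-.06,0,.0]
for n,p in (("tgt",tgt),("up",up),("in",tcp([-.002,-.0885,.125],T2))): print(n,p,ctrl.ik(p,toolR(T2,-1)))
print(qh,ctrl.current_t())
```

```text
tgt [ 0.6906 -0.0574  0.1541] [-15.2589  29.6211 112.7068 123.3863  13.1047 135.1851]
up [ 0.6579 -0.0574  0.2044] [-16.4771  22.1322 114.3753  96.243   11.8439 162.0116]
in [ 0.6067 -0.0574  0.0996] [-18.8286  34.8226 126.4378 151.1591  28.7689 102.4412]
[-11.9312  18.3426  78.6702   4.5272  63.547   76.7495] 9.2167
```

Run:
```python
from h import *
q=np.array(ctrl.current_q())
tgt=tcp([-.002,-.0885,.225],T2); qt=np.array(ctrl.ik(tgt,toolR(T2,-1)))
ctrl.movej(list(np.r_[q[:3],qt[3:]]));print(ctrl.current_t(),ctrl.current_tool_pos())
ctrl.movej(list(qt))
print(ctrl.current_t(),ctrl.current_tool_pos(),tgt,ctrl.current_grip_width()*91)
print(R.T@ctrl.current_eef_rot())
np.save("w4.npy",wpose());im=ctrl.read_camera("wrist");cv2.imwrite("pics/w4.png",im)
s=ctrl.read_camera("scene");cv2.imwrite("pics/s4f.png",s);cv2.imwrite("pics/s4.png",cv2.resize(s[120:270,210:390],None,fx=4,fy=4,interpolation=cv2.INTER_CUBIC))
```

```text
11.0917 [ 0.9079 -0.0625  0.6606]
13.0333 [ 0.6913 -0.0575  0.1549] [ 0.6906 -0.0574  0.1541] 39.71061983880219
[[ 0.0002  0.974   0.2266]
 [ 1.     -0.0002 -0.0003]
 [-0.0003  0.2266 -0.974 ]]
```

View pics/s4.png

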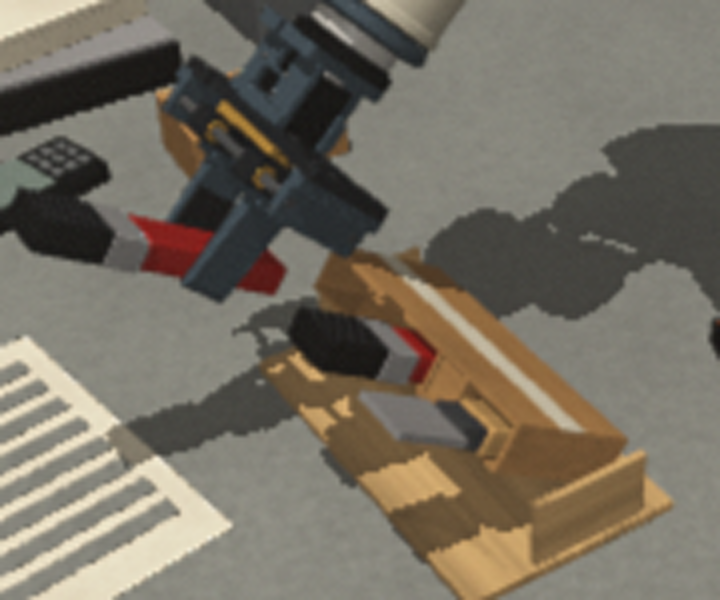

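View pics/w4.png

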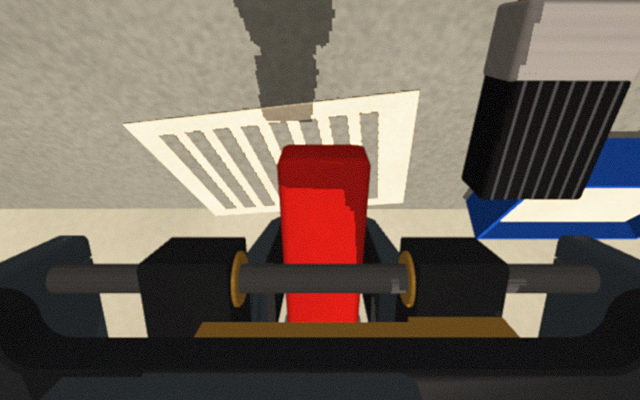

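The brush is flipped with bristles up and away, and the handle end is still at row 145 in the hand, so there was no slip. It lines up with the sleeve. Inserting slowly with a light contact stop.

Run:
```python
from h import *
X,Y=-.002,-.0885
ctrl.move_l(tcp([X,Y,.175],T2),vel=.08)
f0=np.array(ctrl.current_contact_force())
print(ctrl.current_tool_pos()-tcp([X,Y,.175],T2),R.T@f0)
for z in (.155,.14,.130):
    c=ctrl.move_l(tcp([X,Y,z],T2),vel=.03,contact_N=6)
    p=R.T@(ctrl.current_tool_pos()-O)-R.T@(tcp([0,0,0],T2)-O)
    print(z,c,p,R.T@(np.array(ctrl.current_contact_force())-f0),ctrl.current_wrist_torque())
    if c: break
np.save("w5.npy",wpose());im=ctrl.read_camera("wrist");cv2.imwrite("pics/w5.png",im)
s=ctrl.read_camera("scene");cv2.imwrite("pics/s5.png",cv2.resize(s[120:270,210:390],None,fx=4,fy=4,interpolation=cv2.INTER_CUBIC))
print(ctrl.current_t())
```

```text
[ 0.0006 -0.0001  0.0004] [ 1.5963 -0.8337 -0.4311]
0.155 False [-0.002  -0.0885  0.1551] [-0.657   0.3075 -0.6636] [ 0.1763  0.5428 -0.0053]
0.14 False [-0.0019 -0.0885  0.14  ] [ 0.4226  0.6564 -0.8853] [0.0751 0.6103 0.0354]
0.13 False [-0.0019 -0.0885  0.1298] [-1.0091  0.8507 -1.0892] [ 0.0927  0.5446 -0.0317]
15.9583
```

View pics/s5.png

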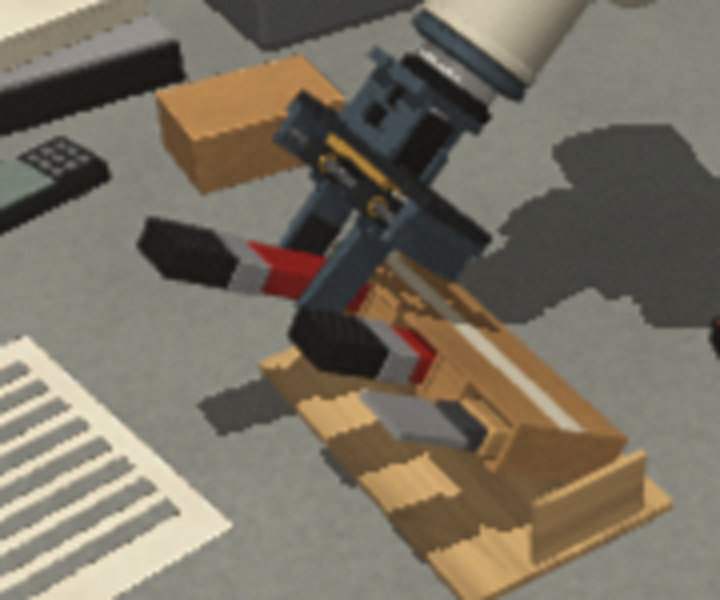

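It went in about 34 mm with under 1.5 N. I'll take a few more millimetres, lower the handle onto the lower wall, release, back off and look.

Run:
```python
from h import *
X,Y=-.002,-.0885
c=ctrl.move_l(tcp([X,Y,.1235],T2),vel=.03,contact_N=4);print(c,R.T@(ctrl.current_tool_pos()-tcp([X,Y,.1235],T2)))
p=np.array(ctrl.current_tool_pos())
c=ctrl.move_l(p+R@[.003,0,0],vel=.02,contact_N=4);print(c,R.T@(ctrl.current_tool_pos()-p))
np.save("rel.npy",ctrl.current_tool_pos())
ctrl.command_gripper(.72)
ctrl.move_l(ctrl.current_tool_pos()-.11*ctrl.current_eef_rot()[:,1],vel=.12)
q=np.array(ctrl.current_q());print(q)
for x in (-.13,-.16):
  print(ctrl.ik(tcp([x,YB,.19],26),toolR(26,1)))
s=ctrl.read_camera("scene");cv2.imwrite("pics/s6f.png",s);cv2.imwrite("pics/s6.png",cv2.resize(s[120:270,210:390],None,fx=4,fy=4,interpolation=cv2.INTER_CUBIC))
im=ctrl.read_camera("wrist");cv2.imwrite("pics/w6.png",im)
print(ctrl.current_t())
```

```text
False [ 0.0001  0.     -0.0004]
True [ 0.0032 -0.      0.0002]
[-24.1145  20.8151 133.3275 134.3745  24.2531 115.703 ]
[-15.3167  13.8698 103.3177  10.8125  38.1171  67.6256]
[-15.9125  10.6403 103.0637  10.4212  41.6401  67.8017]
18.325
```

View pics/s6.png

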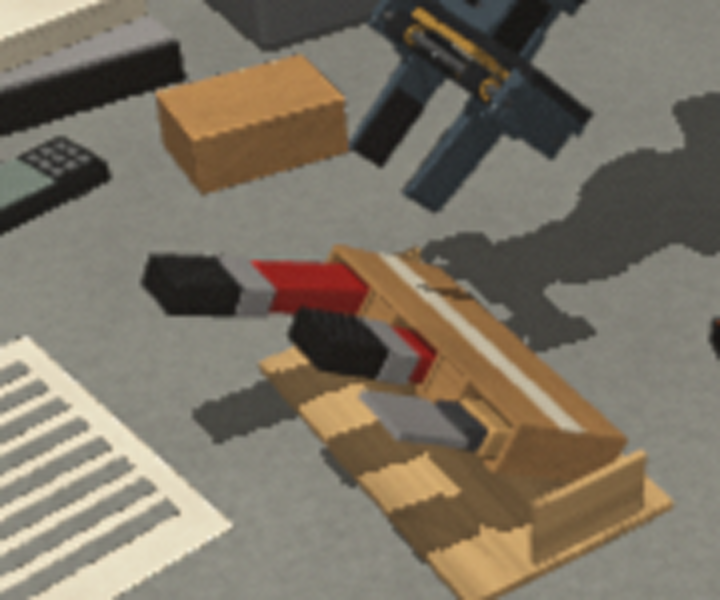

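View pics/w6.png

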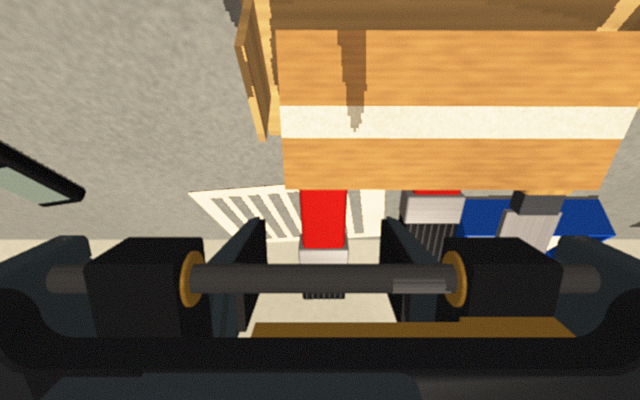

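The brush stays about 40 mm in, tipped roughly 9° on the lip, with its ferrule at about (255,285) in the scene crop. I'll swing to the far-side view and measure the ferrule before regripping.

Run:
```python
from h import *
ctrl.goto(tcp([-.13,YB,.19],26),toolR(26,1))
W=wpose();np.save("w7.npy",W);im=ctrl.read_camera("wrist");cv2.imwrite("pics/w7.png",im)
print(ctrl.current_t(),ctrl.current_tool_pos())
tau=np.radians(9)
def bp(d,yy,n): # d along from lip contact, n height above lower face
    return O+R@[.015+np.sin(tau)*d-np.cos(tau)*n, -.0885+yy, .102+np.cos(tau)*d+np.sin(tau)*n]
for d in (0,73,100,150): print(d,proj("wrist",bp(d/1000,.02,.024),W),proj("wrist",bp(d/1000,-.02,.024),W),proj("scene",bp(d/1000,.02,.024)))
```

```text
20.3167 [ 0.5858 -0.0562  0.2381]
0 [303.1534 264.1266] [343.8567 264.0109] [298.4226 191.3328]
73 [301.8412 191.3287] [344.8479 191.2108] [276.7789 190.8179]
100 [301.3174 162.2714] [345.2436 162.1528] [268.2759 190.6156]
150 [300.2859 105.0456] [346.0228 104.9257] [251.7513 190.2224]
```

View pics/w7.png

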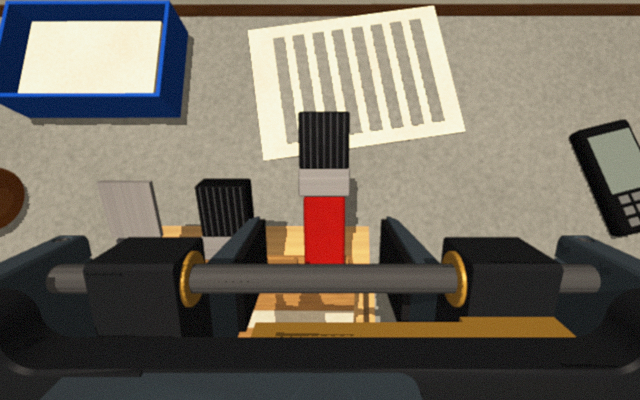

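The ferrule boundary is at row 196 and the bristle end at row 112, so the brush is about 44 mm in. The wall gap then limits the tip to about 8°. Regripping the ferrule and straightening by 8°.

Run:
```python
from h import *
Y=-.089
ctrl.command_gripper(.8)
g=[.0148,Y,.187]
ctrl.goto(tcp([-.06,Y,.187],19),toolR(19,1))
c=ctrl.move_l(tcp(g,19),vel=.06,contact_N=5);print(c,ctrl.current_tool_pos()-tcp(g,19))
f0=np.array(ctrl.current_contact_force())
im=ctrl.read_camera("wrist");cv2.imwrite("pics/w8.png",im)
s=ctrl.read_camera("scene");cv2.imwrite("pics/s8.png",cv2.resize(s[120:270,210:390],None,fx=4,fy=4,interpolation=cv2.INTER_CUBIC))
print(ctrl.current_t(),R.T@f0)
```

```text
False [ 0.     -0.      0.0004]
22.5417 [ 0.1845 -0.1404  0.4626]
```

View pics/w8.png

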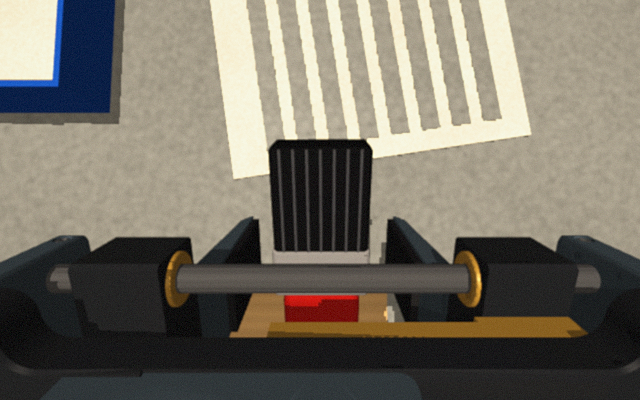

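View pics/s8.png

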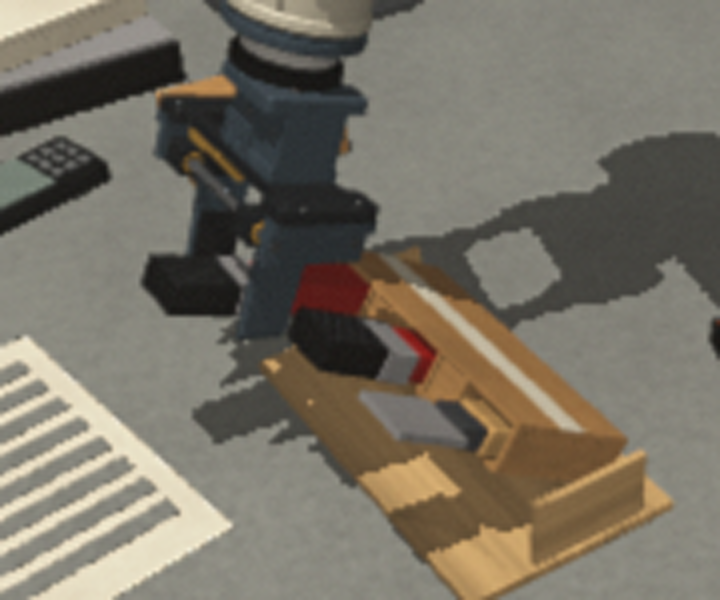

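The ferrule is centred between the fingers (bristles 271–371). Closing, straightening with a contact stop, then pushing in steps.

Run:
```python
from h import *
Y=-.089
ctrl.command_gripper(0.0);print("w",ctrl.current_grip_width()*91)
f0=np.array(ctrl.current_contact_force()); np.save("f0.npy",f0)
def st(n,c): print(n,c,np.round(R.T@(np.array(ctrl.current_contact_force())-f0),2),np.round(np.array(ctrl.current_wrist_torque()),2))
c=ctrl.move_l(tcp([.0074,Y,.1878],23),vel=.02,ori=toolR(23,1),contact_N=12);st("s1",c)
if not c:
    c=ctrl.move_l(tcp([.0005,Y,.188],27),vel=.02,ori=toolR(27,1),contact_N=12);st("s2",c)
if not c:
  for z in (.178,.168):
    c=ctrl.move_l(tcp([.0005,Y,z],27),vel=.03,contact_N=8);st(z,c)
    if c: break
im=ctrl.read_camera("wrist");cv2.imwrite("pics/w9.png",im)
s=ctrl.read_camera("scene");cv2.imwrite("pics/s9.png",cv2.resize(s[120:270,210:390],None,fx=4,fy=4,interpolation=cv2.INTER_CUBIC))
print(ctrl.current_t(),ctrl.current_q())
```

```text
w 47.86027321968252
s1 False [ 2.41 -0.01 -1.42] [ 0.    0.3  -0.02]
s2 False [ 1.36 -1.89 -2.36] [0.01 0.33 0.05]
0.178 False [ 0.9  -1.26 -2.02] [0.06 0.37 0.05]
0.168 False [ 1.72 -1.4  -2.22] [-0.01  0.38 -0.09]
25.125 [-13.9904  28.2444 105.4608  17.9093  20.905   60.6897]
```

View pics/s9.png

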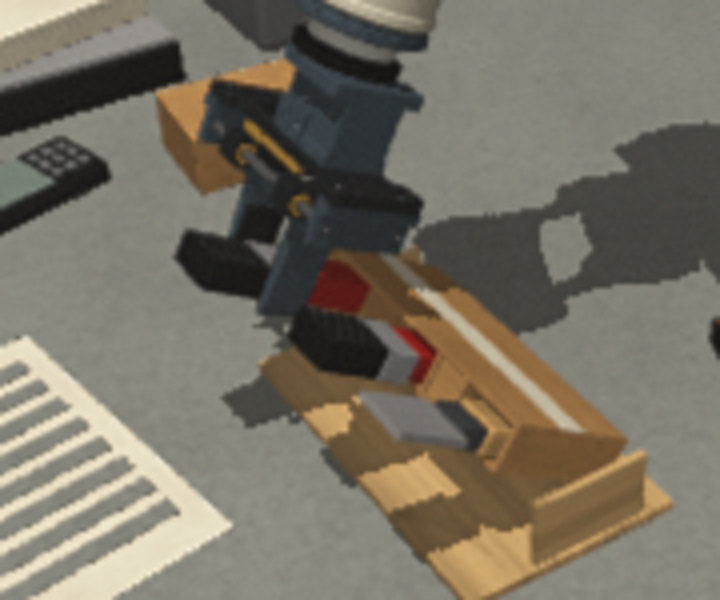

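The brush is straight again, its bristles parallel to the neighbour's, and moves freely (forces are mostly weight). I'll keep pushing until the bottom is felt.

Run:
```python
from h import *
Y=-.089; f0=np.load("f0.npy")
def gz(): return R.T@(np.array(ctrl.current_tool_pos())-tcp([0,0,0],27))
def st(n,c): print(n,c,gz(),np.round(R.T@(np.array(ctrl.current_contact_force())-f0),2),ctrl.current_grip_width()*91)
for z in (.158,.148,.140,.134,.130,.127,.1245):
    c=ctrl.move_l(tcp([.0005,Y,z],27),vel=.025,contact_N=8);st(z,c)
    if c: break
im=ctrl.read_camera("wrist");cv2.imwrite("pics/w10.png",im)
s=ctrl.read_camera("scene");cv2.imwrite("pics/s10.png",cv2.resize(s[120:270,210:390],None,fx=4,fy=4,interpolation=cv2.INTER_CUBIC))
print(ctrl.current_t())
```

```text
0.158 False [ 0.0005 -0.089   0.158 ] [ 2.2  -0.93 -1.04] 47.873132546665374
0.148 False [ 0.0005 -0.089   0.148 ] [ 2.06  0.27 -2.25] 47.859472750233245
0.14 False [ 0.0005 -0.089   0.1399] [ 2.18  0.12 -1.49] 47.62448253622838
0.134 False [ 0.0005 -0.089   0.1338] [ 1.68 -0.27 -1.51] 47.75516231059964
0.13 False [ 0.0005 -0.089   0.1297] [ 1.75 -1.75 -1.5 ] 47.7271182369441
0.127 False [ 0.0005 -0.089   0.1268] [ 1.83 -1.43 -1.34] 47.72128952236203
0.1245 False [ 0.0005 -0.0894  0.1264] [0.54 1.15 5.78] 47.898762070712024
28.0083
```

View pics/s10.png

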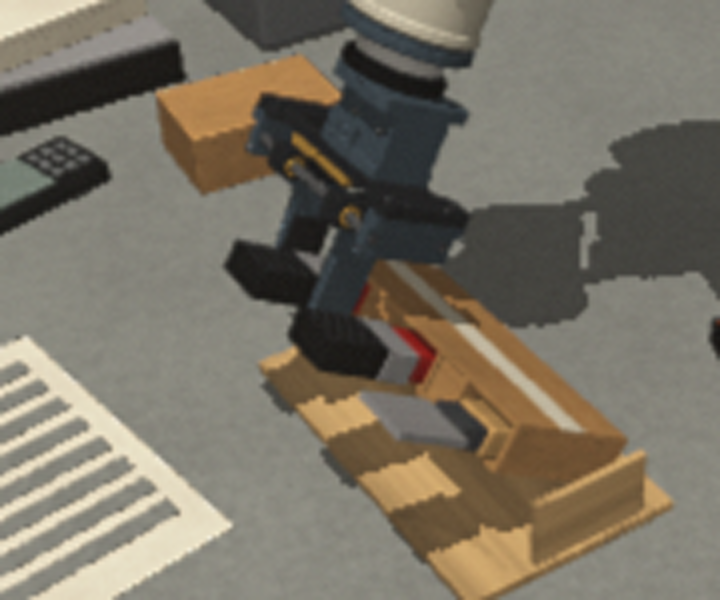

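View pics/w10.png

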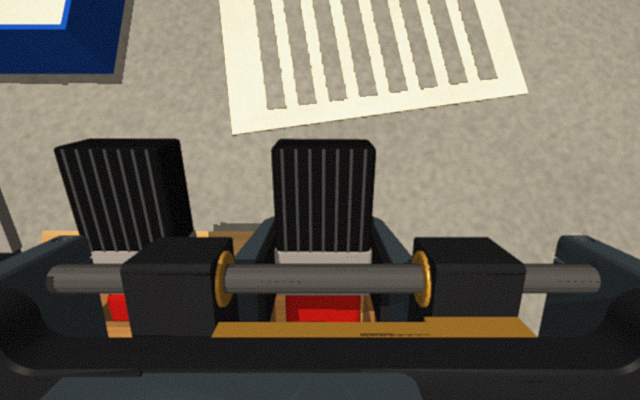

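Contact came at grip z = 0.126, close to the expected 0.128. The neighbour, which is fully home, shows the same rows for bristle end (140) and ferrule edge (251). One more gentle push to confirm the stop is rigid, then release and check.

Run:
```python
from h import *
f0=np.load("f0.npy")
p=np.array(ctrl.current_tool_pos())
c=ctrl.move_l(p-R[:,2]*.003,vel=.015,contact_N=8)
print(c,R.T@(ctrl.current_tool_pos()-p),R.T@(np.array(ctrl.current_contact_force())-f0))
p=np.array(ctrl.current_tool_pos())
# settle onto lower wall
c=ctrl.move_l(p+R@[.0025,0,.0002],vel=.015,contact_N=5);print(c,R.T@(ctrl.current_tool_pos()-p),R.T@(np.array(ctrl.current_contact_force())-f0))
ctrl.command_gripper(.75)
ctrl.move_l(ctrl.current_tool_pos()-.12*ctrl.current_eef_rot()[:,1],vel=.12)
W=wpose();np.save("w11.npy",W);im=ctrl.read_camera("wrist");cv2.imwrite("pics/w11.png",im)
s=ctrl.read_camera("scene");cv2.imwrite("pics/s11f.png",s);cv2.imwrite("pics/s11.png",cv2.resize(s[120:270,210:390],None,fx=4,fy=4,interpolation=cv2.INTER_CUBIC))
t=ctrl.read_camera("top");cv2.imwrite("pics/t11.png",t)
print(ctrl.current_t())
for y in (0,-.09): print(proj("wrist",O+R@[-.009,y,.19],W),proj("wrist",O+R@[-.009,y,.14],W))
```

```text
False [-0.     -0.0007  0.0001] [ 0.1976  1.8742 10.2154]
True [ 0.0008  0.     -0.    ] [ 1.8336 -0.4975  2.0114]
30.2833
[207.8709 128.1863] [215.6804 188.228 ]
[322.0151 127.9835] [322.1468 188.0003]
```

View pics/w11.png

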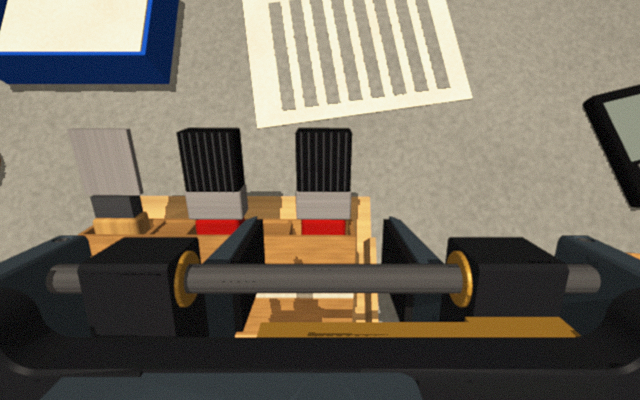

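View pics/s11.png

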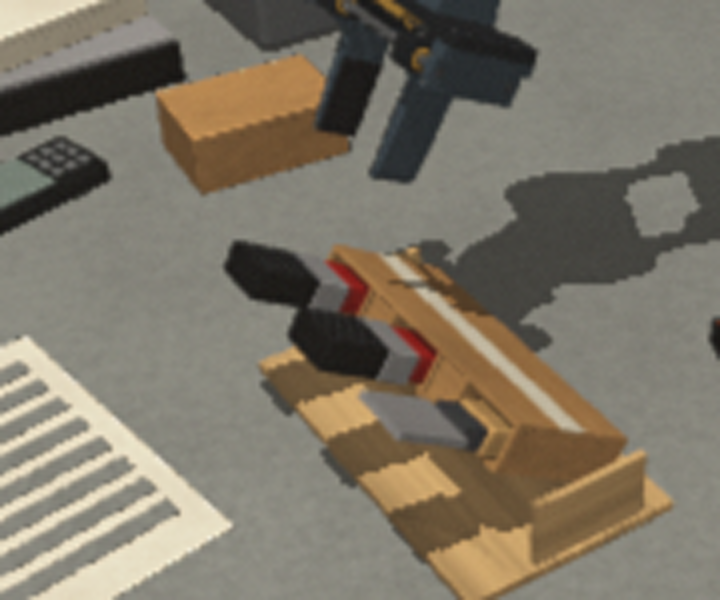

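After release the returned brush matches its neighbour: bristle end at row 128, ferrule edges at about 192 and 218 for both, and 128 was the prediction for fully home. It is at x 297–351, and the gripper is clear. Handing in.

Run:
```python
from h import *
print(ctrl.current_contact_force(),ctrl.current_t())
ctrl.sign_off()
```

```text
[-0.0867  0.7086 -0.6713] 30.2833
the job is handed in; nothing more can be done
```

The upside-down red brush is back in its own sleeve (the one on the robot's right), bristles up and handle on the bottom. I handed the job in at 30.3 s of the 58 s allowed; `sign_off` gives no verdict.

- **What I did:** I gripped the bare handle, pulled the brush out, and turned it over well above the bank. I put it in about 44 mm handle first and let go; it tipped about 8° on the lip. I then regripped it on the ferrule, straightened it and pushed until it stopped.
- **Fully home:** The brush stopped solidly at about 10 N. After release, its bristle end (row 128) and ferrule edges match the correctly stored brush and the row I predicted for fully home.
- **Other tools and bystanders:** The last scene and wrist pictures show the other two tools unmoved. I did not re-measure the cup, tape, parcel or terminal, but the arm stayed clear of them and I felt no unexpected contact.
- **Disagreements:** My first height calculation used the wrong units and I fixed it before any motion. The sleeve position from the top camera was about 2 mm short along the sleeve, and I corrected it from the wrist view. No other check failed.

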